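Pack a charger and a bracket into their shaped box nests

TASK

Pack the kit: lay the white charger block, which stands on its end, flat in the box insert with the nest of its shape, its collar in the notch, and put the T-shaped metal bracket in the other box's nest of its shape, both fully home and released. Lay the charger over under control, never letting it topple or dropping either part from a height, and leave the glue bottle and the two other black boxes where they are.

Things in the scene. Friction and masses are not known exactly. Their poses are not given: they have to be found in the camera images.
- charger: White charger block 32 (x) x 46 (y) x 76 (z) mm, 0.18 kg, with a grey collar 24 x 18 x 12 (z) mm centred on its top end (88 mm in all). It starts upright on the end without the collar. Origin: centre of that lower end; z runs along the block towards the collar. Finally it lies on either 46 x 76 mm face: x axis vertical, z level.
- charger_mid (a point): Centre of the 32 x 46 x 76 mm block, 38 mm from the origin along its z; 16 mm above the nest floor when seated flat. Axes as charger.
- charger_collar (a point): Centre of the collar's outer end face, 88 mm from the charger's origin along its z.
- bracket: Aluminium T-shaped bracket, flat on the bench, 26 mm high, about 0.15 kg. Origin: on its underside, in the middle of its 56 x 64 mm outline. The T's crossbar spans x +6 to +28 mm and y -32 to +32 mm, the stem spans x -28 to +6 mm and y -12 to +12 mm. z up.
- charger_box: Shallow black box base, fixed, 130 (x) x 96 (y) mm, rim 18 and grey insert 17 mm above the bench. Origin: centre of its underside. Nest 12 mm deep, 1.5 mm play all round: 79 (x) x 49 mm rectangle centred on the origin, with a collar notch 21 mm wide at its -x end, to x = -51.5 mm. Seated, the charger's collar points to -x and the block stands 20 mm proud.
- charger_nest (a point): Middle of the charger nest's floor, 5 mm above the bench, axes as charger_box.
- bracket_box: Shallow black box base, fixed, 130 (x) x 96 (y) mm, rim 18 and grey insert 17 mm above the bench. Origin: centre of its underside. T-shaped nest 12 mm deep, 1.5 mm play all round, same outline and axes as the bracket (crossbar at +x, stem towards -x). Seated, the bracket's axes are parallel to this body's and it stands 14 mm proud.
- bracket_nest (a point): Point on the bracket nest's floor, 5 mm above the bench, where the bracket's origin lies when seated; axes as bracket_box.
- glue_bottle: White squeeze bottle, 60 mm diameter, 150 mm high with a thin nozzle, standing; bystander, leave alone. Origin: centre of its underside.
- empty_box: Open empty black box 110 x 85 x 35 mm; bystander, leave alone. Origin: centre of its underside.
- closed_box: Closed black box 100 x 75 x 50 mm; bystander, leave alone. Origin: centre of its underside.
Mind the look-alikes: they are no part of the job. Leave any pink or yellow look-alike of the charger alone.

How it is judged:
At the end, for the whole second after the job is handed in: The charger lies flat in its nest (centre within 4 mm sideways of the nest's, no more than 3 mm above its seated height, within 0.08 rad of the box's long axis, collar in the notch), the bracket lies in its T nest (within 4 mm sideways, 3 mm in height, 0.08 rad), both at rest and released (horizontal distance between charger_mid and charger_nest below 0.004 m and z of charger_mid in the frame of charger_nest below 0.019 m and angle between the z axis of charger and the x axis of charger_box, either way round below 0.08 rad and x of charger_collar in the frame of charger_nest below -0.04 m and horizontal distance between bracket and bracket_nest below 0.004 m and z of bracket in the frame of bracket_nest below 0.003 m and angle between the x axis of bracket and the x axis of bracket_box, either way round below 0.08 rad and angle between bracket's own z axis and vertical below 0.08 rad and linear speed of each of charger, bracket below 0.02 m/s and contact force between the fingers and charger below 0.05 N and contact force between the fingers and bracket below 0.05 N); the robot touches nothing.
It fails at once if the charger topples or falls over freely (turns faster than 9 rad/s) (angular speed of charger above 9 rad/s).
It fails at once if the charger is dropped: nothing touches it while its middle is more than 80 mm above the bench (height (world z) of charger_mid above 0.08 m and contact force between charger and anything else below 0.01 N).
It fails at once if the bracket is dropped: nothing touches it while its underside is more than 60 mm above the bench (height (world z) of bracket above 0.06 m and contact force between bracket and anything else below 0.01 N).
It fails at once if the glue bottle, the empty box or the closed box is moved more than 30 mm (distance of any of glue_bottle, empty_box, closed_box from where it was at the start of the episode above 0.03 m).
It also fails if it takes over 72 s, if anything falls off the work surface, if the arm or the gripper's body presses on something with over 40 N, if the wrist force passes 120 N, or if a joint passes its speed limit or range.

ROBOT

A 6-joint arm with a two-finger parallel gripper is mounted at the origin on the work surface. World frame = base frame: x ahead of the robot, y to its left, z up, the work surface at z = 0. Lengths are in m, angles in rad, forces in N, time in s.
With the tool pointing down it reaches from about 0.4 to 0.825 m from the base axis. Payload 7 kg.
Tool frame: the origin (TCP) lies at the very end of the fingers, on their centre line; the grasp point (between the pads) lies 19 mm behind it (r.grip_depth is the distance from the TCP to the grasp point, in m); z points along the fingers, y is the line along which they close (so a half turn about z gives the same grasp; the last joint's range is limited). The gripper opens to 88 mm and grips with 3 to 60 N. Pads are 19 mm wide; open, the fingers measure 130 mm over their backs; the gripper's body (78 mm by 193 mm) begins 47 mm behind the grasp point.
Start: joints at [-0.945, 0.359, 0.012, 0, -1.224, -0.288], TCP at [0.224, -0.637, 0.227] pointing down, gripper open.
Joint ranges: [-3.07, 3.07], [-1.43, 2.12], [-1.02, 1.25], [-3.03, 1.67], [-3.05, -0], [-3.03, 3.03]. Speed limits (rad/s): [2.39, 2.39, 3.01, 3.14, 3.14, 3.14].

INTERFACE

Orientations are given as a unit quaternion [x, y, z, w].
In Python, from workcell import r, grab_frame, hand_in, nets gives the robot as it stands.
- The arm moves only by the tool jog_arm, never from a script. Its argument "rows" is a list of rows, each an object with "dp": the shift along the world's x, y, z in mm, a list of three; "yaw": the turn about the world's z in rad. A call has exactly 10 rows; each row shifts and turns the commanded pose from where the row before left it; what a row does not reach is not made up. A row lasts 1/10 s, in which the tool goes at most 50 mm and 8.59 degrees, less where a joint would pass 70% of its speed; a pose out of reach is approached as far as the arm can. A call is refused whole if a number of a shift passes 50 or a number of a turn 0.15, either way. A call with a gripper value outside its range is refused whole. "hand" is the opening, from 0 (shut) to 1 (fully open), set as the call begins (left out, the last holds). The fingers move at their own pace and stop on an object; "force" is the grip in N (left out, the last holds). Time passes only in rows, so rows that do not move let the fingers close, or fill a call up. It gives the time, the measured TCP pose, the force, the opening and the grip force at its end, in the units of the state.
- r.observe(): the state, without advancing time (a new reading comes with each control period).
- grab_frame(name): name is "side" or "top"; returns a dict with "pixels" (400x640x3 uint8, red, green, blue), "depth" (400x640 float32, m along the optical axis (not along the pixel's ray), 0 where there is no reading), "camera_matrix" (3x3 intrinsics, pixels), "world_from_camera" (4x4, takes a point from camera to world coordinates). Camera axes: x right, y down, z forward; pixel columns grow to the right and rows downward; lengths in m; the calibration is good to about 2 mm. A picture is of the moment at which its call begins.
- hand_in(): hands the job in; it is judged then, once.
Trained networks look in a picture, given as the dict that the camera call returned (one of the last four; its "shot" number tells which), for a name from the list of things; names that differ only in an ending like _2 or _b are one class to them, and where a whole thing is asked for, a point or a joint stands for the part that bears it (a point fixed in the world has none). Each returns a list of dicts, best first, with "p" (0 to 1); they miss things now and then, are a little off and sometimes report something else, mostly with a low value. They report only what shows in the picture. A call takes as long as a camera call. They do not tell look-alikes from the thing itself.
- nets.masks_of(picture, thing): "pixels" (400x640 bool, what is visible of it) and "position" ([column, row] as shares, 0 to 1, of the picture: columns of its width, rows of its height, amid what is visible of it).
- nets.tip_of(picture, thing): "position" ([column, row] as shares, 0 to 1, of the picture: columns of its width, rows of its height: a listed point, or the origin of a listed thing).
The state is a dict: "time_s": time; "qpos": joint angles; "joint_velocities": joint speeds; "joint_torque": joint torques, N m; "tcp_pos": TCP position; "orientation": TCP orientation; "contact_force": force on the tool from outside, world axes, zero at the start; "moment": the same for the moment, N m; "opening": finger opening in m; "finger_force": force on a finger pad.
Only numpy, scipy, OpenCV 4.12 (cv2) and the standard library are available. Lean on these libraries where they do the work, as an engineer would, in place of code of your own. Each camera call takes 0.05 s, during which the arm holds its last target. There are 200 camera calls.

## Working session

There is one attempt and no reset: what is moved stays moved. The work goes in short steps, Python scripts to look and compute and a tool call to move; the robot and the scene stay as the last step left them, time stands still between calls to the robot, and variables do not carry over. Pictures are saved under pics/ and viewed, at most 10 in all, crops included, and the job is handed in when it is done.

Besides the shell and the picture viewer there is one more tool, called after "Call:" as a command line: name --argument value ..., lists and objects as JSON in quotes. jog_arm: Moves the arm, as the interface text tells. Its arguments: {"type":"object","properties":{"rows":{"type":"array","items":{"type":"object","properties":{"dp":{"type":"array","items":{"type":"number"}},"yaw":{"type":"number"}}}},"hand":{"type":"number"},"force":{"type":"number"}},"required":["rows"]}

```bash
mkdir -p pics; ls; cat > h.py <<'E'
import numpy as np, cv2
from workcell import r, grab_frame, hand_in, nets
def cloud(f):
    d=f["depth"];K=np.array(f["camera_matrix"]);T=np.array(f["world_from_camera"])
    v,u=np.mgrid[:d.shape[0],:d.shape[1]]
    p=np.stack([(u-K[0,2])/K[0,0]*d,(v-K[1,2])/K[1,1]*d,d],-1)@T[:3,:3].T+T[:3,3]
    p[d==0]=np.nan
    return p
def save(f,n): cv2.imwrite(f"pics/{n}.png",f["pixels"][:,:,::-1])
E
python3 - <<'E'
from h import *
np.set_printoptions(precision=4,suppress=True)
for c in("top","side"):
    f=grab_frame(c);save(f,c+"0");P=cloud(f)
    print(c,np.array(f["world_from_camera"])[:3,3])
    for n in("charger","bracket","charger_box","bracket_box","glue_bottle","empty_box","closed_box"):
        for m in nets.masks_of(f,n)[:3]:
            q=P[m["pixels"]];q=q[~np.isnan(q[:,0])]
            print(n,round(m["p"],2),np.array(m["position"])*[640,400],len(q),np.median(q,0),np.percentile(q,2,0),np.percentile(q,98,0))
print(r.observe())
E
```

```text
pics
top [ 0.3532 -0.0663  1.398 ]
charger 0.81 [152.384 197.08 ] 319 [0.5428 0.38   0.0731] [ 0.5262  0.3642 -0.0019] [0.5709 0.4277 0.0911]
charger 0.66 [192.   231.08] 272 [0.4371 0.269  0.0751] [0.4213 0.2527 0.0014] [0.4541 0.2996 0.0908]
charger 0.65 [218.688 271.8  ] 277 [0.3323 0.1856 0.0744] [ 0.316   0.1696 -0.0002] [0.3481 0.2149 0.0908]
bracket 0.55 [409.088 235.4  ] 351 [ 0.4209 -0.3208  0.0244] [ 0.3873 -0.3482 -0.0035] [ 0.4425 -0.2885  0.0311]
charger_box 0.66 [257.088 187.8  ] 1555 [0.5628 0.1117 0.0143] [ 0.4964  0.056  -0.0001] [0.6273 0.1647 0.0219]
bracket_box 0.79 [324.224 160.2  ] 1553 [ 0.6418 -0.0916  0.0154] [ 0.5775 -0.1395  0.0002] [ 0.7047 -0.0435  0.0221]
glue_bottle 0.9 [165.184 150.48 ] 557 [0.6553 0.3433 0.0837] [0.6345 0.3237 0.0003] [0.6877 0.3823 0.1407]
empty_box 0.61 [407.808 130.   ] 1317 [ 0.7202 -0.3208  0.0052] [ 0.6593 -0.364  -0.0028] [ 0.7753 -0.2709  0.0378]
empty_box 0.37 [321.216 158.32 ] 1539 [ 0.6417 -0.0914  0.0155] [ 0.5784 -0.1389  0.0006] [ 0.7045 -0.0435  0.0221]
empty_box 0.31 [254.016 189.92 ] 1610 [0.5635 0.1115 0.0142] [ 0.49
[... 1096 characters left out ...]
 0.7161 -0.3329  0.0144] [ 0.6564 -0.3686  0.0005] [ 0.7696 -0.2696  0.036 ]
closed_box 0.56 [343.616 137.92 ] 515 [ 0.5296 -0.4756  0.0461] [ 0.4773 -0.537   0.0008] [ 0.5825 -0.4445  0.0533]
{'time_s': 0.8, 'qpos': array([-0.9449,  0.3586,  0.0119, -0.    , -1.2241, -0.2881]), 'joint_velocities': array([0.0005, 0.0005, 0.0003, 0.0006, 0.0012, 0.0007]), 'joint_torque': array([  0.0002, -58.2283,  29.3289,   7.002 ,   0.0125,  -0.0001]), 'tcp_pos': array([ 0.2237, -0.6368,  0.2266]), 'orientation': array([-0.1681,  0.9858, -0.    ,  0.    ]), 'contact_force': array([ 0.0851, -0.1514,  0.0484]), 'moment': array([ 0.0244, -0.0217, -0.0193]), 'finger_force': 0.0, 'opening': 0.08751752029771807}
```

```bash
python3 - <<'E'
import cv2
a=cv2.imread("pics/top0.png")
cv2.imwrite("pics/a.png",cv2.resize(a[90:310,100:500],(800,440),interpolation=2))
b=cv2.imread("pics/side0.png")
cv2.imwrite("pics/b.png",cv2.resize(b[100:400,160:460],(600,600),interpolation=2))
E
```

```text
(no output)
```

View pics/a.png

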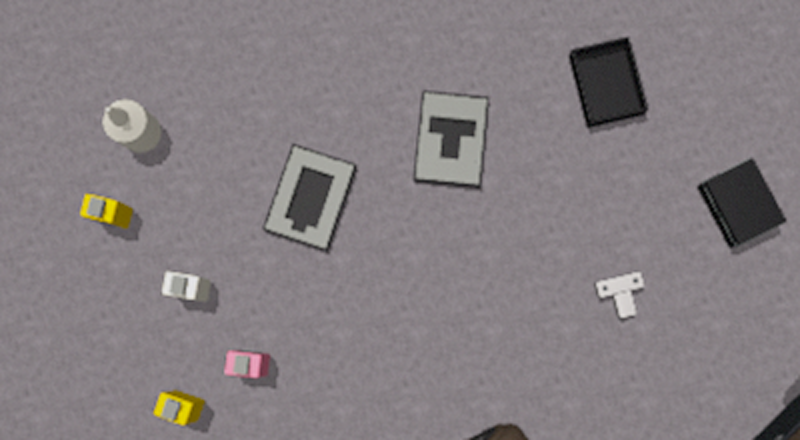

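View pics/b.png

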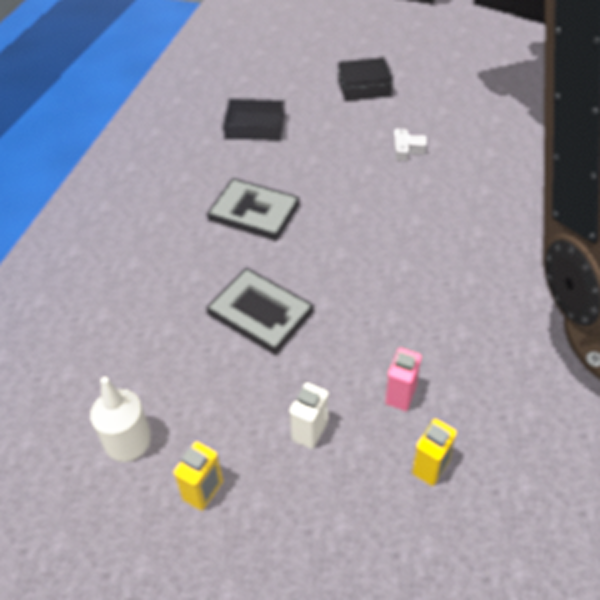

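The top picture shows the white charger at about (192,231) px, standing among pink and yellow look-alikes. The T bracket is at (410,235), the charger box at (255,188) and the T box at (325,160). I'll fit the outlines exactly on rectified planes.

```bash
cat >> h.py <<'E'
from scipy.optimize import minimize
def rect(x0,x1,y0,y1): return np.array([[x0,y0],[x1,y0],[x1,y1],[x0,y1]],float)
TEE=np.array([[-28,-12],[6,-12],[6,-32],[28,-32],[28,32],[6,32],[6,12],[-28,12]],float)
TNEST=np.array([[-29.5,-13.5],[4.5,-13.5],[4.5,-33.5],[29.5,-33.5],[29.5,33.5],[4.5,33.5],[4.5,13.5],[-29.5,13.5]],float)
CNEST=np.array([[-39.5,-24.5],[39.5,-24.5],[39.5,24.5],[-39.5,24.5],[-39.5,10.5],[-51.5,10.5],[-51.5,-10.5],[-39.5,-10.5]],float)
def bands(poly,w=4,step=.7):
    lo,hi=poly.min(0)-w,poly.max(0)+w
    g=np.stack(np.meshgrid(np.arange(lo[0],hi[0],step),np.arange(lo[1],hi[1],step)),-1).reshape(-1,2)
    c=poly.astype(np.float32).reshape(-1,1,2)
    d=np.array([cv2.pointPolygonTest(c,(float(a),float(b)),True) for a,b in g])
    return g[(d>0)&(d<w)],g[(d<0)&(d>-w)]
def fit(f,poly,z,x,y,yaw,sign=1,w=4,img=None):
    """pose of a flat outline (mm) in plane z (m), by brightness inside minus outside"""
    if img is None: img=f["pixels"].min(2)
    img=img.astype(np.float32)
    K=np.array(f["camera_matrix"]);T=np.linalg.inv(np.array(f["world_from_camera"]))
    a,b=bands(poly,w)
    def samp(p,q):
        c,s=np.cos(p[2]),np.sin(p[2]); W=np.c_[q@np.array([[c,s],[-s,c]])/1e3+np.array(p[:2])/1e3,np.full(len(q),z)]
        X=(W@T[:3,:3].T+T[:3,3])@K.T; uv=(X[:,:2]/X[:,2:]).astype(np.float32)
        return cv2.remap(img,uv[:,:1],uv[:,1:],cv2.INTER_LINEAR)
    J=lambda p:-sign*(samp(p,a).mean()-samp(p,b).mean())
    best=None
    for dy in (-.25,-.1,0,.1,.25):
        p0=np.array([x*1e3,y*1e3,yaw+dy])
        s=np.vstack([p0,p0+[5,0,0],p0+[0,5,0],p0+[0,0,.1]])
        o=minimize(J,p0,method="Nelder-Mead",options=dict(initial_simplex=s,xatol=.01,fatol=.01))
        if best is None or o.fun<best.fun: best=o
    return np.round(best.x,3),round(-best.fun,1)
E
python3 - <<'E'
from h import *
for c in("top","side"):
    f=grab_frame(c)
    print(c)
    print("cnest",fit(f,CNEST,.017,.563,.111,-.25,-1))
    print("cbox insert",fit(f,rect(-62,62,-45,45),.017,.563,.111,-.25,1,3))
    print("tnest",fit(f,TNEST,.017,.642,-.091,-.05,-1))
    print("tbox insert",fit(f,rect(-62,62,-45,45),.017,.642,-.091,-.05,1,3))
    print("T",fit(f,TEE,.026,.415,-.318,.15,1))
    print("ch",fit(f,rect(-16,16,-23,23),.076,.437,.27,-.1,1,3))
    P=cloud(f);z=P[...,2]
    for zz in(.076,.088):
        m=(abs(z-zz)<.004)&(abs(P[...,0]-.437)<.05)&(abs(P[...,1]-.27)<.045)
        if m.sum()>5: print(zz,m.sum(),P[m].mean(0),cv2.minAreaRect((P[m][:,:2]*1e3).astype(np.float32)))
E
```

```text
top
cnest (array([ 5.61721e+02,  1.09500e+02, -3.45000e-01]), np.float64(64.8))
cbox insert (array([ 5.60798e+02,  1.08988e+02, -3.45000e-01]), np.float64(48.0))
tnest (array([ 6.40746e+02, -9.27560e+01, -1.21000e-01]), np.float64(64.9))
tbox insert (array([ 6.40016e+02, -9.30760e+01, -1.22000e-01]), np.float64(43.8))
T (array([ 4.10380e+02, -3.25375e+02,  2.18000e-01]), np.float64(63.0))
ch (array([ 4.36972e+02,  2.76048e+02, -2.03000e-01]), np.float64(56.0))
0.076 110 [0.43829098 0.2763143  0.07524252] ((438.50494384765625, 277.0970458984375), (45.236080169677734, 31.647008895874023), 79.24115753173828)
0.088 55 [0.43810054 0.27721373 0.08789685] ((438.1243896484375, 277.0626525878906), (18.242883682250977, 22.901222229003906), 75.92681884765625)
side
cnest (array([ 5.61999e+02,  1.08518e+02, -3.46000e-01]), np.float64(44.7))
cbox insert (array([ 5.60537e+02,  1.09673e+02, -3.45000e-01]), np.float64(37.5))
tnest (array([ 6.39966e+02, -9.41270e+01, -1.20000e-01]), np.float64(38.6))
tbox insert (array([ 6.39021e+02, -9.24100e+01, -1.24000e-01]), np.float64(29.9))
T (array([ 4.09536e+02, -3.25291e+02,  2.59000e-01]), np.float64(30.2))
ch (array([ 4.36083e+02,  2.76447e+02, -2.10000e-01]), np.float64(30.1))
0.076 126 [0.43459718 0.28172833 0.07550106] ((435.34649658203125, 276.4997863769531), (47.50941467285156, 31.336801528930664), 76.52947235107422)
0.088 71 [0.43547509 0.27623893 0.08776843] ((435.932861328125, 275.68328857421875), (18.723791122436523, 24.312297821044922), 78.8543701171875)
```

Call:
jog_arm --rows '[{"dp": [25, 39.4, -14], "yaw": -0.013}, {"dp": [25, 39.4, -14], "yaw": -0.013}, {"dp": [25, 39.4, -14], "yaw": -0.013}, {"dp": [25, 39.4, -14], "yaw": -0.013}, {"dp": [25, 39.4, -14], "yaw": -0.013}, {"dp": [25, 39.4, -14], "yaw": -0.013}, {"dp": [25, 39.4, -14], "yaw": -0.012}, {"dp": [25, 39.4, -14], "yaw": -0.012}, {"dp": [0, 0, -25], "yaw": 0}, {"dp": [0, 0, -25], "yaw": 0}]' --hand 1

```text
time_s: 1.9
tcp_pos: [0.4253, -0.3203, 0.0645]
orientation: [-0.119, 0.993, -0.0, 0.001]
contact_force: [-0.2, 0.0, -0.3]
opening: 0.0878
finger_force: 0.0
```

Call:
jog_arm --rows '[{"dp": [0, -1.5, -20], "yaw": 0}, {"dp": [0, 0, -15], "yaw": 0}, {"dp": [0, 0, -10], "yaw": 0}, {"dp": [0, 0, -5], "yaw": 0}, {"dp": [0, 0, 0], "yaw": 0}, {"dp": [0, 0, 0], "yaw": 0}, {"dp": [0, 0, 0], "yaw": 0}, {"dp": [0, 0, 0], "yaw": 0}, {"dp": [0, 0, 0], "yaw": 0}, {"dp": [0, 0, 0], "yaw": 0}]'

```text
time_s: 2.9
tcp_pos: [0.4238, -0.3232, 0.0148]
orientation: [-0.118, 0.993, -0.0, 0.0]
contact_force: [0.2, -0.3, 0.9]
opening: 0.0876
finger_force: 0.0
```

Call:
jog_arm --rows '[{"dp": [0, 0, 0], "yaw": 0}, {"dp": [0, 0, 0], "yaw": 0}, {"dp": [0, 0, 0], "yaw": 0}, {"dp": [0, 0, 0], "yaw": 0}, {"dp": [0, 0, 0], "yaw": 0}, {"dp": [0, 0, 0], "yaw": 0}, {"dp": [0, 0, 0], "yaw": 0}, {"dp": [0, 0, 0], "yaw": 0}, {"dp": [0, 0, 0], "yaw": 0}, {"dp": [0, 0, 0], "yaw": 0}]' --hand 0 --force 25

```text
time_s: 3.9
tcp_pos: [0.4237, -0.3231, 0.0146]
orientation: [-0.118, 0.993, 0.0, 0.0]
contact_force: [0.4, 0.2, -0.4]
opening: 0.0636
finger_force: 25.0
```

Call:
jog_arm --rows '[{"dp": [0, 0, 10], "yaw": 0}, {"dp": [0, 0, 15], "yaw": 0}, {"dp": [20, 20, 15], "yaw": -0.03}, {"dp": [30, 30, 5], "yaw": -0.05}, {"dp": [30, 30, 0], "yaw": -0.05}, {"dp": [30, 30, 0], "yaw": -0.05}, {"dp": [30, 30, 0], "yaw": -0.05}, {"dp": [30, 30, 0], "yaw": -0.05}, {"dp": [30, 30, 0], "yaw": -0.05}, {"dp": [20, 20, 0], "yaw": -0.029}]'

```text
time_s: 4.9
tcp_pos: [0.6456, -0.101, 0.0603]
orientation: [0.062, 0.998, 0.0, 0.0]
contact_force: [0.5, -0.6, -0.8]
opening: 0.0639
finger_force: 25.0
```

Call:
jog_arm --rows '[{"dp": [10, 8.5, 0], "yaw": 0}, {"dp": [0, 0, 0], "yaw": 0}, {"dp": [0, 0, -5], "yaw": 0}, {"dp": [0, 0, -5], "yaw": 0}, {"dp": [0, 0, 0], "yaw": 0}, {"dp": [0, 0, 0], "yaw": 0}, {"dp": [0, 0, 0], "yaw": 0}, {"dp": [0, 0, 0], "yaw": 0}, {"dp": [0, 0, 0], "yaw": 0}, {"dp": [0, 0, 0], "yaw": 0}]'

```text
time_s: 5.9
tcp_pos: [0.6537, -0.0946, 0.0497]
orientation: [0.062, 0.998, 0.0, 0.0]
contact_force: [-0.2, 0.2, -2.0]
opening: 0.0638
finger_force: 25.0
```

```bash
python3 - <<'E'
from h import *
f=grab_frame("side");save(f,"s1");g=grab_frame("top");save(g,"t1")
a=cv2.resize(f["pixels"][130:260,220:370],(450,390));b=cv2.resize(g["pixels"][100:230,250:366],(348,390))
cv2.imwrite("pics/c.png",np.hstack([a,b])[:,:,::-1]); o=r.observe();print(o["tcp_pos"],o["orientation"],o["opening"])
E
```

```text
[ 0.65368367 -0.09460548  0.04960397] [6.15590473e-02 9.98103443e-01 1.80249666e-05 2.43085460e-05] 0.06355214559775119
```

View pics/c.png

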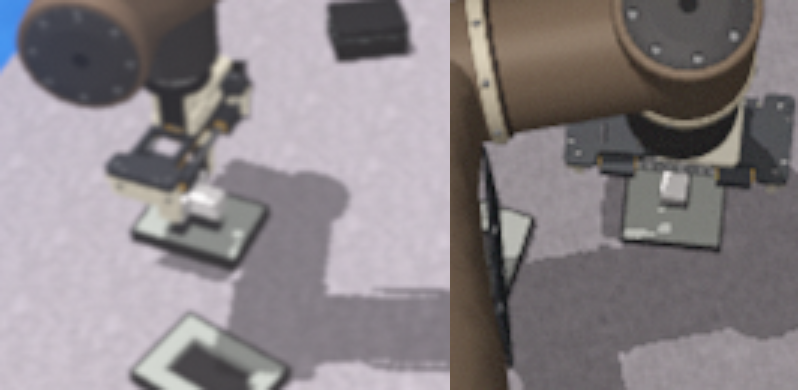

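The bracket is held level above the T nest, with its stem at about (672,185) in the crop. I'll lower it gently and watch the force.

Call:
jog_arm --rows '[{"dp": [0, 0, -5], "yaw": 0}, {"dp": [0, 0, -5], "yaw": 0}, {"dp": [0, 0, -4], "yaw": 0}, {"dp": [0, 0, -3], "yaw": 0}, {"dp": [0, 0, -2], "yaw": 0}, {"dp": [0, 0, -2], "yaw": 0}, {"dp": [0, 0, -2], "yaw": 0}, {"dp": [0, 0, -2], "yaw": 0}, {"dp": [0, 0, 0], "yaw": 0}, {"dp": [0, 0, 0], "yaw": 0}]'

```text
time_s: 7.0
tcp_pos: [0.6539, -0.0946, 0.0245]
orientation: [0.062, 0.998, 0.0, 0.0]
contact_force: [2.8, 0.6, -1.7]
opening: 0.0638
finger_force: 25.0
```

Call:
jog_arm --rows '[{"dp": [0, 0, -2], "yaw": 0}, {"dp": [0, 0, -1.5], "yaw": 0}, {"dp": [0, 0, -1], "yaw": 0}, {"dp": [0, 0, 0], "yaw": 0}, {"dp": [0, 0, 0], "yaw": 0}, {"dp": [0, 0, 0], "yaw": 0}, {"dp": [0, 0, 0], "yaw": 0}, {"dp": [0, 0, 0], "yaw": 0}, {"dp": [0, 0, 0], "yaw": 0}, {"dp": [0, 0, 0], "yaw": 0}]'

```text
time_s: 8.0
tcp_pos: [0.6539, -0.0946, 0.0201]
orientation: [0.062, 0.998, 0.0, 0.0]
contact_force: [3.2, -1.5, -3.7]
opening: 0.0635
finger_force: 24.9
```

Call:
jog_arm --rows '[{"dp": [0, 0, 0], "yaw": 0}, {"dp": [0, 0, 0], "yaw": 0}, {"dp": [0, 0, 0], "yaw": 0}, {"dp": [0, 0, 0], "yaw": 0}, {"dp": [0, 0, 0], "yaw": 0}, {"dp": [0, 0, 0], "yaw": 0}, {"dp": [0, 0, 0], "yaw": 0}, {"dp": [0, 0, 10], "yaw": 0}, {"dp": [0, 0, 30], "yaw": 0}, {"dp": [0, 0, 40], "yaw": 0}]' --hand 1

```text
time_s: 9.0
tcp_pos: [0.6523, -0.0947, 0.0996]
orientation: [0.062, 0.998, -0.0, -0.002]
contact_force: [1.2, -0.1, -0.1]
opening: 0.0876
finger_force: 0.0
```

Call:
jog_arm --rows '[{"dp": [-21.5, 37.1, 5], "yaw": -0.008}, {"dp": [-21.5, 37.1, 5], "yaw": -0.008}, {"dp": [-21.5, 37.1, 5], "yaw": -0.008}, {"dp": [-21.5, 37.1, 5], "yaw": -0.008}, {"dp": [-21.5, 37.1, 5], "yaw": -0.008}, {"dp": [-21.5, 37.1, 5], "yaw": -0.008}, {"dp": [-21.5, 37.1, 0], "yaw": -0.008}, {"dp": [-21.5, 37.1, 0], "yaw": -0.008}, {"dp": [-21.5, 37.1, 0], "yaw": -0.008}, {"dp": [-21.5, 37.1, 0], "yaw": -0.008}]'

```text
time_s: 10.0
tcp_pos: [0.4377, 0.2779, 0.1312]
orientation: [0.102, 0.995, 0.001, 0.0]
contact_force: [0.8, 0.8, 0.1]
opening: 0.0877
finger_force: 0.0
```

```bash
python3 - <<'E'
from h import *
for c in("top","side"):
    f=grab_frame(c);save(f,c+"2")
    print(c,fit(f,TEE,.031,.640,-.093,-.12,1),fit(f,TEE,.037,.640,-.093,-.12,1))
    P=cloud(f);m=np.hypot(P[...,0]-.64,P[...,1]+.093)<.04;z=P[m][:,2];print(np.histogram(z[z>.02],bins=[.02,.025,.028,.03,.032,.034,.036,.04,.05]))
o=r.observe();print(o["tcp_pos"],o["orientation"],o["time_s"])
E
```

```text
top (array([ 6.39946e+02, -9.16340e+01, -1.40000e-01]), np.float64(50.7)) (array([ 6.38715e+02, -9.14860e+01, -1.43000e-01]), np.float64(50.1))
(array([47, 58, 72, 72, 47, 17,  4,  0]), array([0.02 , 0.025, 0.028, 0.03 , 0.032, 0.034, 0.036, 0.04 , 0.05 ]))
side (array([ 6.4135e+02, -9.1231e+01, -1.7000e-02]), np.float64(22.9)) (array([ 6.38855e+02, -8.56600e+01, -1.50000e-02]), np.float64(22.9))
(array([13,  7, 23, 24, 13,  0,  0,  0]), array([0.02 , 0.025, 0.028, 0.03 , 0.032, 0.034, 0.036, 0.04 , 0.05 ]))
[0.43722737 0.28024002 0.13128988] [9.93490649e-02 9.95051903e-01 1.04666730e-03 6.15264487e-04] 10.1
```

Call:
jog_arm --rows '[{"dp": [0, -3.5, -15], "yaw": 0}, {"dp": [0, 0, -20], "yaw": 0}, {"dp": [0, 0, -20], "yaw": 0}, {"dp": [0, 0, -12], "yaw": 0}, {"dp": [0, 0, -5], "yaw": 0}, {"dp": [0, 0, -1], "yaw": 0}, {"dp": [0, 0, 0], "yaw": 0}, {"dp": [0, 0, 0], "yaw": 0}, {"dp": [0, 0, 0], "yaw": 0}, {"dp": [0, 0, 0], "yaw": 0}]'

```text
time_s: 11.1
tcp_pos: [0.4389, 0.2731, 0.0575]
orientation: [0.101, 0.995, 0.0, 0.0]
contact_force: [-0.2, -0.4, 0.7]
opening: 0.0879
finger_force: 0.0
```

Call:
jog_arm --rows '[{"dp": [0, 0, 0], "yaw": 0}, {"dp": [0, 0, 0], "yaw": 0}, {"dp": [0, 0, 0], "yaw": 0}, {"dp": [0, 0, 0], "yaw": 0}, {"dp": [0, 0, 0], "yaw": 0}, {"dp": [0, 0, 0], "yaw": 0}, {"dp": [0, 0, 0], "yaw": 0}, {"dp": [0, 0, 0], "yaw": 0}, {"dp": [0, 0, 0], "yaw": 0}, {"dp": [0, 0, 0], "yaw": 0}]' --hand 0 --force 20

```text
time_s: 12.1
tcp_pos: [0.4388, 0.273, 0.0572]
orientation: [0.101, 0.995, 0.0, 0.0]
contact_force: [0.5, 2.0, 0.9]
opening: 0.0459
finger_force: 19.9
```

Call:
jog_arm --rows '[{"dp": [0, 0, 10], "yaw": 0}, {"dp": [0, -10, 15], "yaw": 0}, {"dp": [0, -25, 5], "yaw": -0.02}, {"dp": [0, -40, 0], "yaw": -0.02}, {"dp": [0, -45, 0], "yaw": -0.02}, {"dp": [0, -45, 0], "yaw": -0.02}, {"dp": [10, -45, 0], "yaw": -0.02}, {"dp": [20, -40, 0], "yaw": -0.02}, {"dp": [20, -40, 0], "yaw": -0.022}, {"dp": [15, -40, 0], "yaw": 0}]'

```text
time_s: 13.1
tcp_pos: [0.5043, -0.059, 0.0878]
orientation: [0.172, 0.985, 0.0, 0.0]
contact_force: [1.2, 1.3, -1.0]
opening: 0.046
finger_force: 19.9
```

Call:
jog_arm --rows '[{"dp": [12, -38, 0], "yaw": 0}, {"dp": [9, -25, 0], "yaw": 0}, {"dp": [0, 0, -5], "yaw": 0}, {"dp": [0, 0, -10], "yaw": 0}, {"dp": [0, 0, -8], "yaw": 0}, {"dp": [0, 0, -4], "yaw": 0}, {"dp": [0, 0, 0], "yaw": 0}, {"dp": [0, 0, 0], "yaw": 0}, {"dp": [0, 0, 0], "yaw": 0}, {"dp": [0, 0, 0], "yaw": 0}]'

```text
time_s: 14.1
tcp_pos: [0.525, -0.1199, 0.0604]
orientation: [0.172, 0.985, 0.0, 0.0]
contact_force: [-0.1, -0.7, -2.1]
opening: 0.0458
finger_force: 19.9
```

```bash
python3 - <<'E'
from h import *
f=grab_frame("side");save(f,"s3");g=grab_frame("top");save(g,"t3")
a=cv2.resize(f["pixels"][130:290,240:420],(450,400));b=cv2.resize(g["pixels"][120:260,260:400],(350,400)) if 0 else cv2.resize(g["pixels"][120:280,250:390],(350,400))
cv2.imwrite("pics/d.png",np.hstack([a,b])[:,:,::-1]); o=r.observe();print(o["tcp_pos"],o["orientation"],o["opening"])
E
```

```text
[ 0.52486098 -0.12002793  0.06033664] [1.71670041e-01 9.85154466e-01 8.08455059e-05 2.60311285e-04] 0.04614518384973603
```

View pics/d.png

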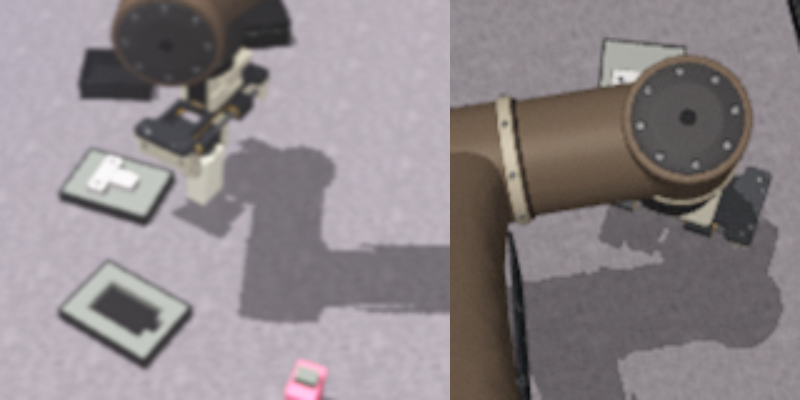

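Bracket seated in its T nest, at (110,175) in the left crop; the charger is held upright at (205,185). Next I set its foot on the bench and start the arc at a light grip.

Call:
jog_arm --rows '[{"dp": [0, 0, -2], "yaw": 0}, {"dp": [0, 0, -1], "yaw": 0}, {"dp": [0, 0, -0.5], "yaw": 0}, {"dp": [0, 0, 0], "yaw": 0}, {"dp": [0, 0, 0], "yaw": 0}]'

```text
$.rows: bad value
```

Call:
jog_arm --rows '[{"dp": [0, 0, -2], "yaw": 0}, {"dp": [0, 0, -1], "yaw": 0}, {"dp": [0, 0, -0.5], "yaw": 0}, {"dp": [0, 0, 0], "yaw": 0}, {"dp": [0, 0, 0], "yaw": 0}, {"dp": [0, 0, 0], "yaw": 0}, {"dp": [0, 0, 0], "yaw": 0}, {"dp": [0, 0, 0], "yaw": 0}, {"dp": [0, 0, 0], "yaw": 0}, {"dp": [0, 0, 0], "yaw": 0}]'

```text
time_s: 15.2
tcp_pos: [0.525, -0.1202, 0.0571]
orientation: [0.172, 0.985, -0.0, 0.0]
contact_force: [-2.0, 1.0, 5.6]
opening: 0.046
finger_force: 19.9
```

Call:
jog_arm --rows '[{"dp": [0, 0, 0], "yaw": 0}, {"dp": [0, 0, 0], "yaw": 0}, {"dp": [0, 0, -0.5], "yaw": 0}, {"dp": [-3.3, 1.2, 0.5], "yaw": 0}, {"dp": [-3.3, 1.2, 0.5], "yaw": 0}, {"dp": [-3.3, 1.2, 0.5], "yaw": 0}, {"dp": [-3.3, 1.2, 0.2], "yaw": 0}, {"dp": [-3.3, 1.2, 0], "yaw": 0}, {"dp": [-3.3, 1.2, 0], "yaw": 0}, {"dp": [-3.3, 1.2, -0.3], "yaw": 0}]' --force 5

```text
time_s: 16.2
tcp_pos: [0.5012, -0.1117, 0.0574]
orientation: [0.172, 0.985, -0.0, -0.0]
contact_force: [0.8, -0.1, -1.2]
opening: 0.0456
finger_force: 5.0
```

```bash
python3 - <<'E'
from h import *
f=grab_frame("side");save(f,"s4")
a=cv2.resize(f["pixels"][140:240,270:380],(660,600),interpolation=cv2.INTER_CUBIC)
cv2.imwrite("pics/e.png",a[:,:,::-1]); o=r.observe();print(o["tcp_pos"],o["contact_force"],o["opening"])
E
```

```text
[ 0.50059076 -0.11157758  0.05733151] [-2.11908356  0.85888793 -0.80735685] 0.046206608237407826
```

View pics/e.png

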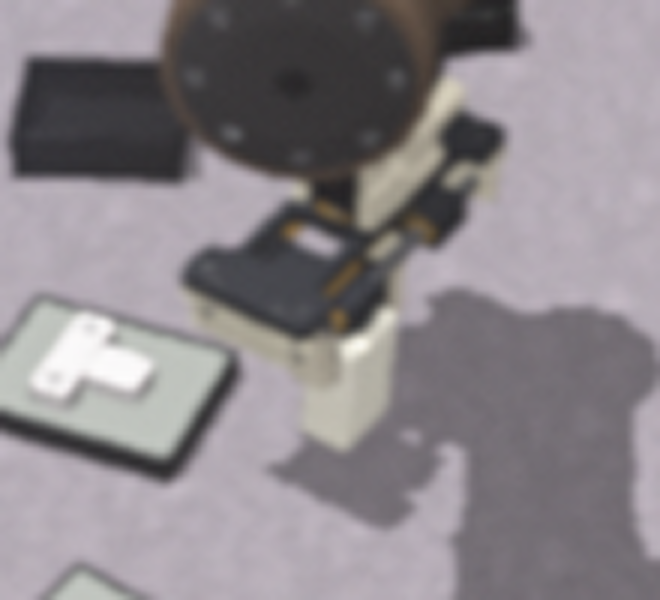

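The charger is leaning about 20° in the pads with its foot edge staying put, at (340,445) in the crop. I'll carry on along the arc.

Call:
jog_arm --rows '[{"dp": [-5.8, 2.1, -1.3], "yaw": 0}, {"dp": [-5.4, 1.9, -1.6], "yaw": 0}, {"dp": [-5.3, 1.9, -2.2], "yaw": 0}, {"dp": [-4.0, 1.5, -2.0], "yaw": 0}, {"dp": [-4.9, 1.8, -3.0], "yaw": 0}, {"dp": [-4.6, 1.7, -3.5], "yaw": 0}, {"dp": [-4.3, 1.6, -3.8], "yaw": 0}, {"dp": [-4.0, 1.4, -4.2], "yaw": 0}, {"dp": [-2.9, 1.0, -3.7], "yaw": 0}, {"dp": [-3.3, 1.2, -4.8], "yaw": 0}]'

```text
time_s: 17.25
tcp_pos: [0.4571, -0.0954, 0.0278]
orientation: [0.172, 0.985, 0.0, 0.0]
contact_force: [-1.6, 2.4, 5.2]
opening: 0.0461
finger_force: 5.0
```

```bash
python3 - <<'E'
from h import *
f=grab_frame("side");save(f,"s5")
a=cv2.resize(f["pixels"][150:250,280:390],(660,600),interpolation=cv2.INTER_CUBIC)
cv2.imwrite("pics/f.png",a[:,:,::-1]); o=r.observe();print(o["tcp_pos"],o["contact_force"],o["opening"])
E
```

```text
[ 0.45618073 -0.09531493  0.02704701] [-1.66331668  1.91723128  1.95057842] 0.04598475362393879
```

View pics/f.png

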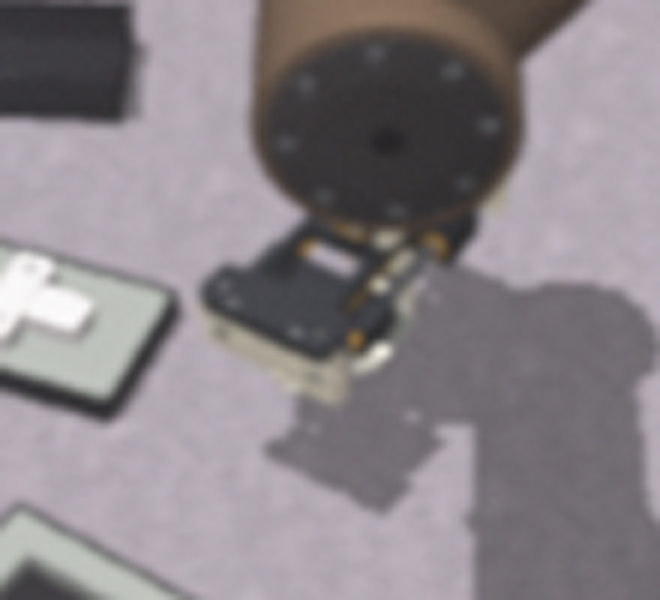

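Call:
jog_arm --rows '[{"dp": [-2.2, 0.8, -3.5], "yaw": 0}, {"dp": [-1.9, 0.7, -3.5], "yaw": 0}, {"dp": [-1.5, 0.5, -3.5], "yaw": 0}, {"dp": [-1.2, 0.4, -3.5], "yaw": 0}, {"dp": [-0.9, 0.3, -3], "yaw": 0}, {"dp": [-0.7, 0.2, -2.5], "yaw": 0}, {"dp": [-0.4, 0.1, -2], "yaw": 0}, {"dp": [-0.2, 0.1, -1], "yaw": 0}, {"dp": [0, 0, 0], "yaw": 0}, {"dp": [0, 0, 0], "yaw": 0}]'

```text
time_s: 18.3
tcp_pos: [0.4485, -0.0925, 0.0048]
orientation: [0.172, 0.985, 0.0, 0.0]
contact_force: [-0.5, 0.0, -0.6]
opening: 0.046
finger_force: 5.0
```

```bash
python3 - <<'E'
from h import *
for c,(s,t) in dict(side=((150,250),(280,390)),top=((180,280),(290,400))).items():
    f=grab_frame(c);save(f,c+"6");P=cloud(f)
    m=(f["pixels"].min(2)>150)&(abs(P[...,0]-.48)<.09)&(abs(P[...,1]+.1)<.06)&(P[...,2]>.008)&(P[...,2]<.1)
    q=P[m]
    if len(q): print(c,len(q),np.round(np.percentile(q,[2,50,98],axis=0),4).tolist())
    globals()[c]=cv2.resize(f["pixels"][s[0]:s[1],t[0]:t[1]],(400,364),interpolation=cv2.INTER_CUBIC)
cv2.imwrite("pics/g.png",np.hstack([side,top])[:,:,::-1]); o=r.observe();print(o["tcp_pos"],o["contact_force"],o["opening"])
E
```

```text
side 28 [[0.421, -0.112, 0.0221], [0.4296, -0.0693, 0.0343], [0.4412, -0.061, 0.0516]]
[ 0.44843831 -0.09251075  0.00488642] [-0.26888037 -0.01277542 -1.47057267] 0.04618399727861644
```

View pics/g.png

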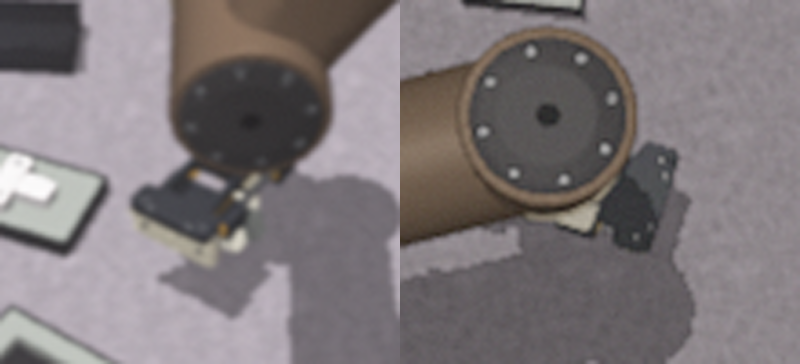

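```bash
python3 - <<'E'
from h import *
f=grab_frame("side");P=cloud(f)
c=np.array([.4484,-.0925]);d=np.array([-.941,.338]);n=np.array([.338,.941])
A=(P[...,:2]-c)@d*1e3;B=(P[...,:2]-c)@n*1e3;Z=P[...,2]*1e3
m=(A>-110)&(A<40)&(abs(B)<45)&(Z>5)&(Z<100)
v,u=np.where(m)
o=np.argsort(A[m]);k=np.c_[u,v,A[m],B[m],Z[m],f["pixels"][m]][o].astype(int)
k=k[(k[:,4]<65)]
print(len(k));print(k[::max(1,len(k)//70)])
E
```

```text
91
[[345 203   1 -21  47 180 177 164]
 [346 202   4 -22  51 121 118 112]
 [347 201   5 -27  53 119 115 106]
 [345 204   5 -14  50 150 148 139]
 [346 203   7 -17  53 166 164 155]
 [347 202   7 -23  53 105 103  99]
 [348 200   8 -28  59 147 142 128]
 [346 204   8 -15  51 142 140 136]
 [348 201   8 -27  55 131 127 118]
 [340 218   9  20  16 133 128 123]
 [340 219  10  20  11 127 122 119]
 [340 217  10  22  23 144 140 132]
 [340 216  11  23  29 143 139 131]
 [339 217  12  31  32 145 139 128]
 [349 200  12 -27  61 143 139 127]
 [339 216  12  31  37 139 134 124]
 [340 215  12  26  37 125 118 108]
 [339 218  12  31  28 146 139 129]
 [340 220  13  25  13 129 123 122]
 [339 219  13  32  24 146 141 131]
 [339 221  13  32  14 141 136 128]
 [341 217  13  20  23 166 163 154]
 [339 220  13  33  20 146 140 129]
 [341 216  14  22  30 156 153 144]
 [342 217  17  21  26 179 175 165]
 [342 216  17  22  32 159 156 148]
 [350 204  18 -24  50 155 151 143]
 [349 205  19 -15  52 177 174 164]
 [343 218  20  19  22 173 169 161]
 [343 217  21  22  30 190 186 175]
 [350 205  22 -18  51 178 173 165]
 [343 216  2
[... 1388 characters left out ...]
 [349 213  34   7  43  99 101 100]
 [350 212  34   0  42 105 107 105]
 [349 212  34   7  48 101 104 102]
 [352 209  35 -10  47 111 108 111]
 [351 209  35  -2  54 108 108 109]
 [349 214  35   8  40  99 101 100]
 [349 215  35   8  35 101 101 101]
 [350 211  36   4  51 104 107 105]
 [352 212  36  -9  34 110 110 111]
 [351 211  36  -2  45 106 107 106]
 [350 213  36   3  41 104 105 104]
 [352 211  36  -8  40 110 110 111]
 [352 210  36  -7  45 111 109 112]
 [351 212  37   0  44 107 108 107]
 [351 213  38   0  39 106 108 107]
 [350 214  38   6  40 104 105 105]
 [351 214  38   0  34 108 109 109]
 [350 216  38   5  30 111 107 111]
 [352 213  38  -6  34 109 108 110]
 [350 215  39   9  39 104 104 105]]
```

The depth points show the grey collar end at 30–55 mm height, so the block is still about 15° nose-up and pinched low. The foot edge slid about 20 mm. Releasing here would let it drop too fast. I'll carry it, firmly gripped, to the charger box's +x side, rest the nose on the rim with the tail on the bench, and regrip higher from there.

Call:
jog_arm --rows '[{"dp": [0, 0, 0], "yaw": 0}, {"dp": [0, 0, 0], "yaw": 0}, {"dp": [0, 0, 0], "yaw": 0}, {"dp": [0, 0, 5], "yaw": 0}, {"dp": [0, 0, 10], "yaw": 0}, {"dp": [0, 0, 15], "yaw": 0}, {"dp": [8, 5, 10], "yaw": 0}, {"dp": [25, 20, 0], "yaw": 0}, {"dp": [30, 27, 0], "yaw": 0}, {"dp": [30, 27, 0], "yaw": 0}]' --force 35

```text
time_s: 19.45
tcp_pos: [0.5423, -0.0127, 0.0463]
orientation: [0.172, 0.985, 0.0, 0.001]
contact_force: [1.9, -0.8, -1.7]
opening: 0.0459
finger_force: 35.0
```

Call:
jog_arm --rows '[{"dp": [30, 27, 0], "yaw": 0}, {"dp": [30, 27, 0], "yaw": 0}, {"dp": [25, 25, 0], "yaw": 0}, {"dp": [15, 15, 0], "yaw": 0}, {"dp": [0, 0, 0], "yaw": 0}, {"dp": [0, 0, 0], "yaw": 0}, {"dp": [0, 0, 0], "yaw": 0}, {"dp": [0, 0, 0], "yaw": 0}, {"dp": [0, 0, 0], "yaw": 0}, {"dp": [0, 0, 0], "yaw": 0}]'

```text
time_s: 20.45
tcp_pos: [0.6409, 0.0801, 0.0452]
orientation: [0.172, 0.985, 0.0, 0.0]
contact_force: [-0.0, -0.1, -2.2]
opening: 0.0462
finger_force: 35.0
```

```bash
cat >> h.py <<'E'
def look(lo=-110,hi=45,n=40,d=(-.941,.338),c=None):
    """points on the held charger, tool-centred: A along tipping direction, B across, Z (mm)"""
    if c is None: c=r.observe()["tcp_pos"][:2]
    d=np.array(d);e=np.array([d[1],-d[0]])
    for cam in("side","top"):
        f=grab_frame(cam);P=cloud(f)
        A=(P[...,:2]-c)@d*1e3;B=(P[...,:2]-c)@e*1e3;Z=P[...,2]*1e3
        m=(A>lo)&(A<hi)&(abs(B)<23.5)&(Z>20)&(Z<105)
        k=np.c_[A[m],B[m],Z[m],f["pixels"][m].min(1)].astype(int);k=k[np.argsort(k[:,0])]
        print(cam,len(k));print(k[::max(1,len(k)//n)].tolist())
        save(f,f"{cam}_{int(r.observe()['time_s']*20)}")
E
python3 -c "
from h import *
print(r.observe()['tcp_pos']);look()"
```

```text
[0.64092823 0.08009246 0.04518405]
side 153
[[-11, -11, 83, 103], [-5, -13, 85, 123], [-2, -19, 87, 155], [0, -3, 88, 97], [10, 22, 58, 128], [14, -9, 93, 207], [14, 20, 72, 176], [16, 1, 96, 202], [17, 2, 93, 188], [17, -19, 95, 201], [18, 20, 79, 188], [19, 1, 93, 202], [19, -16, 94, 220], [20, -19, 87, 203], [20, -2, 95, 209], [21, 0, 92, 177], [22, 21, 70, 195], [22, -21, 83, 184], [22, 22, 66, 171], [23, 21, 80, 206], [23, 17, 80, 210], [23, -21, 87, 184], [23, 21, 74, 203], [24, -2, 93, 145], [25, 8, 90, 139], [25, 19, 78, 209], [26, -20, 81, 177], [26, 8, 73, 176], [26, 21, 72, 204], [26, -22, 66, 165], [27, 17, 74, 209], [27, -22, 71, 172], [28, 13, 75, 207], [28, 19, 71, 204], [29, 8, 92, 118], [29, 9, 20, 133], [30, -4, 94, 125], [32, 5, 70, 122], [32, 3, 86, 113], [32, -4, 87, 118], [33, -1, 95, 118], [33, -8, 89, 145], [34, 7, 77, 115], [35, -5, 88, 138], [36, -8, 86, 163], [36, -4, 85, 124], [37, 1, 83, 118], [37, -2, 83, 117], [38, -1, 76, 118], [38, 3, 76, 117], [39, 9, 78, 117]]
top 61
[[23, -4, 21, 108], [24, 20, 72, 110], [25, -11, 73, 127], [25, 17, 69, 141], [25, 
[... 318 characters left out ...]
], [31, 3, 93, 96], [31, 1, 93, 98], [31, 9, 95, 112], [31, -4, 91, 94], [31, 0, 86, 90], [32, -22, 21, 118], [32, -6, 81, 75], [32, 6, 92, 90], [33, 9, 90, 92], [33, 4, 82, 83], [33, 0, 91, 85], [33, 7, 82, 79], [33, -3, 82, 83], [33, -1, 83, 83], [34, -6, 78, 77], [34, -17, 21, 119], [34, -3, 77, 85], [34, 1, 83, 82], [34, 9, 20, 111], [35, 0, 75, 83], [35, 3, 83, 84], [35, 9, 85, 100], [35, -11, 20, 119], [35, -6, 70, 81], [36, 6, 82, 83], [36, 10, 77, 99], [36, 1, 76, 83], [37, 7, 72, 88], [37, 4, 75, 84], [37, 0, 70, 86], [37, -4, 78, 83], [38, 10, 70, 106], [38, -4, 23, 140], [38, 23, 21, 115], [39, 0, 77, 91], [42, -2, 20, 119], [43, 21, 20, 109], [44, 12, 21, 113], [44, -20, 20, 99]]
```

Call:
jog_arm --rows '[{"dp": [0, 0, -10], "yaw": 0}, {"dp": [0, 0, -12], "yaw": 0}, {"dp": [0, 0, -10], "yaw": 0}, {"dp": [0, 0, -5], "yaw": 0}, {"dp": [0, 0, -3], "yaw": 0}, {"dp": [0, 0, -1.5], "yaw": 0}, {"dp": [0, 0, -1], "yaw": 0}, {"dp": [0, 0, -0.5], "yaw": 0}, {"dp": [0, 0, 0], "yaw": 0}, {"dp": [0, 0, 0], "yaw": 0}]'

```text
time_s: 21.55
tcp_pos: [0.64, 0.0803, 0.0036]
orientation: [0.172, 0.985, -0.0, -0.001]
contact_force: [-10.7, 0.9, 17.6]
opening: 0.0461
finger_force: 35.0
```

```bash
python3 -c "
from h import *
o=r.observe();print(o['tcp_pos'],o['contact_force'],o['moment']);look(n=25,lo=5)"
```

```text
[0.6399587  0.08026288 0.00363139] [-10.71779319   0.87937613  17.57520358] [ 0.06247887  3.53899878 -0.14972941]
side 127
[[11, 21, 24, 147], [17, 1, 51, 207], [19, -5, 55, 206], [20, -18, 53, 179], [21, 7, 47, 139], [22, -6, 51, 188], [22, 20, 22, 171], [23, 19, 40, 209], [23, -18, 40, 185], [24, 17, 34, 213], [25, 8, 35, 195], [26, 6, 29, 167], [27, -20, 27, 164], [27, 17, 28, 199], [28, 13, 29, 197], [29, -2, 51, 123], [31, 7, 30, 139], [32, 9, 51, 117], [33, 8, 42, 116], [34, 3, 51, 118], [35, -3, 45, 119], [36, 8, 38, 113], [36, 2, 37, 115], [38, 6, 33, 121], [39, -6, 30, 127], [43, 13, 21, 134]]
top 76
[[24, 23, 32, 99], [25, -13, 38, 109], [26, 19, 31, 122], [27, -6, 47, 79], [28, -17, 88, 120], [28, 11, 85, 59], [29, -10, 80, 102], [29, -4, 55, 90], [29, 1, 48, 97], [29, 6, 55, 95], [29, 23, 82, 67], [30, 8, 56, 118], [30, -4, 49, 96], [31, 2, 81, 85], [31, 7, 47, 91], [31, 19, 85, 82], [31, -6, 38, 72], [32, -6, 32, 77], [33, 6, 46, 81], [34, -5, 21, 81], [35, -2, 39, 82], [36, 9, 35, 100], [36, -18, 22, 118], [37, -2, 34, 83], [39, 19, 20, 116], [43, -14, 20, 109]]
```

Call:
jog_arm --rows '[{"dp": [0, 0, 0], "yaw": 0}, {"dp": [0, 0, 0], "yaw": 0}, {"dp": [0, 0, 0], "yaw": 0}, {"dp": [0, 0, 0], "yaw": 0}, {"dp": [0, 0, 0], "yaw": 0}, {"dp": [0, 0, 0], "yaw": 0}, {"dp": [0, 0, 0], "yaw": 0}, {"dp": [0, 0, 0], "yaw": 0}, {"dp": [0, 0, 0], "yaw": 0}, {"dp": [0, 0, 0], "yaw": 0}]' --force 5

```text
time_s: 22.65
tcp_pos: [0.6412, 0.0805, 0.0018]
orientation: [0.172, 0.985, 0.0, 0.0]
contact_force: [-1.4, 1.4, 2.1]
opening: 0.046
finger_force: 5.0
```

Call:
jog_arm --rows '[{"dp": [0, 0, 0], "yaw": 0}, {"dp": [0, 0, 0], "yaw": 0}, {"dp": [0, 0, 0], "yaw": 0}, {"dp": [0, 0, 0], "yaw": 0}, {"dp": [0, 0, 0], "yaw": 0}, {"dp": [0, 0, 0], "yaw": 0}, {"dp": [0, 0, 0], "yaw": 0}, {"dp": [0, 0, 0], "yaw": 0}, {"dp": [0, 0, 10], "yaw": 0}, {"dp": [0, 0, 15], "yaw": 0}]' --hand 0.8

```text
time_s: 23.65
tcp_pos: [0.6405, 0.0802, 0.027]
orientation: [0.172, 0.985, -0.0, -0.001]
contact_force: [0.6, 0.2, 0.4]
opening: 0.0702
finger_force: 0.0
```

Call:
jog_arm --rows '[{"dp": [0, 0, 30], "yaw": 0}, {"dp": [0, 0, 50], "yaw": 0}, {"dp": [35, -35, 0], "yaw": 0}, {"dp": [35, -35, 0], "yaw": 0}, {"dp": [0, -50, 0], "yaw": 0}, {"dp": [0, -50, 0], "yaw": 0}, {"dp": [0, 0, 0], "yaw": 0}, {"dp": [0, 0, 0], "yaw": 0}, {"dp": [0, 0, 0], "yaw": 0}, {"dp": [0, 0, 0], "yaw": 0}]'

```text
time_s: 24.65
tcp_pos: [0.7113, -0.0882, 0.1076]
orientation: [0.171, 0.985, 0.0, 0.0]
contact_force: [-0.2, 0.6, -0.5]
opening: 0.0698
finger_force: 0.0
```

```bash
python3 -c "
from h import *
look(n=60,lo=-75,c=np.array([.640,.0803]))
f=grab_frame('side');g=grab_frame('top')
a=cv2.resize(f['pixels'][170:290,230:350],(400,400));b=cv2.resize(g['pixels'][120:240,210:330],(400,400))
cv2.imwrite('pics/h.png',np.hstack([a,b])[:,:,::-1])"
```

```text
side 386
[[-51, -13, 30, 253], [-49, 6, 31, 255], [-47, -14, 32, 255], [-45, 19, 32, 255], [-43, 22, 26, 233], [-41, 2, 32, 232], [-40, 16, 32, 255], [-37, -7, 34, 211], [-35, 7, 35, 204], [-34, 21, 36, 255], [-32, 11, 37, 222], [-30, 23, 31, 237], [-28, -16, 37, 254], [-27, -11, 37, 227], [-25, -13, 37, 235], [-24, 6, 37, 195], [-22, 16, 40, 255], [-20, 22, 23, 225], [-19, 20, 40, 255], [-18, -1, 39, 196], [-17, -14, 42, 251], [-15, 6, 40, 200], [-12, 18, 39, 255], [-10, 22, 39, 250], [-9, -10, 46, 235], [-7, 21, 31, 226], [-6, 11, 45, 224], [-5, -1, 43, 194], [-3, 23, 26, 225], [-2, 16, 44, 255], [-1, -10, 46, 229], [0, 21, 27, 226], [2, -14, 45, 253], [3, -18, 46, 255], [4, 14, 46, 255], [5, -11, 45, 255], [7, -19, 48, 255], [9, -11, 47, 255], [10, 2, 48, 255], [11, -9, 47, 255], [12, 19, 47, 255], [14, -2, 50, 255], [15, -5, 48, 255], [17, 20, 48, 253], [18, 22, 40, 230], [19, 23, 46, 238], [20, -3, 48, 251], [20, -13, 48, 240], [21, 6, 50, 250], [21, 22, 38, 229], [23, 14, 41, 219], [23, 20, 37, 228], [24, 16, 39, 222], [26, 15, 29, 219], [26, 9, 38, 176], [27, -20, 23, 161], [2
[... 806 characters left out ...]
9], [-21, -11, 38, 163], [-20, -18, 39, 233], [-19, 1, 41, 152], [-17, -1, 41, 151], [-16, 0, 43, 149], [-15, -11, 40, 155], [-13, -5, 39, 151], [-13, -9, 44, 148], [-11, -10, 42, 147], [-10, 1, 41, 155], [-9, 22, 40, 193], [-8, -11, 43, 157], [-7, -19, 33, 194], [-5, -12, 42, 175], [-4, 2, 41, 133], [-2, -4, 46, 154], [-1, 21, 50, 211], [0, -2, 50, 156], [0, -17, 46, 231], [1, -19, 32, 182], [3, 19, 48, 184], [4, 16, 44, 195], [6, -20, 28, 126], [7, -2, 45, 187], [8, -8, 47, 237], [10, -19, 31, 163], [12, -19, 29, 129], [14, -8, 49, 218], [15, -20, 28, 118], [18, 9, 38, 156], [20, -10, 51, 139], [21, -19, 26, 133], [22, -14, 36, 142], [24, -12, 29, 146], [26, -20, 21, 122], [37, 1, 26, 59]]
```

View pics/h.png

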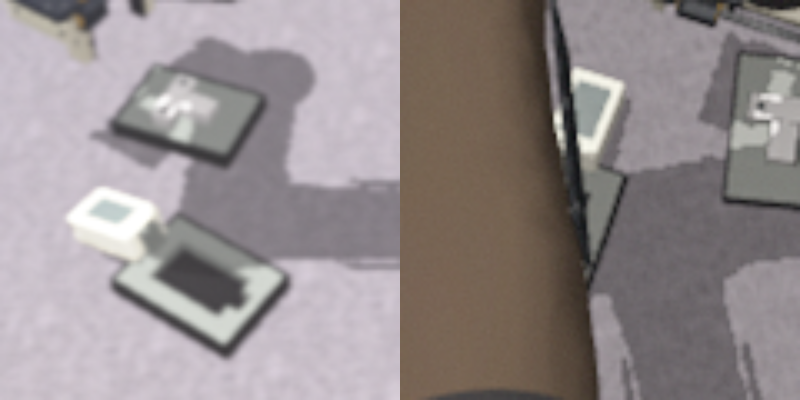

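Block rests nose-on-rim at (115,220) in the left crop, at about 15.6° and aligned with the box. I'll regrip it with the tips about 15 mm up from its lower face.

Call:
jog_arm --rows '[{"dp": [-16.4, 41.6, 0], "yaw": 0}, {"dp": [-16.4, 41.6, 0], "yaw": 0}, {"dp": [-16.4, 41.6, 0], "yaw": 0}, {"dp": [-16.5, 41.7, 0], "yaw": 0}, {"dp": [0, 0, -25], "yaw": 0}, {"dp": [0, 0, -30], "yaw": 0}, {"dp": [0, 0, -18], "yaw": 0}, {"dp": [0, 0, -8], "yaw": 0}, {"dp": [0, 0, 0], "yaw": 0}, {"dp": [0, 0, 0], "yaw": 0}]'

```text
time_s: 25.85
tcp_pos: [0.646, 0.0772, 0.0267]
orientation: [0.172, 0.985, 0.0, 0.0]
contact_force: [-0.6, -0.2, 0.4]
opening: 0.0701
finger_force: 0.0
```

Call:
jog_arm --rows '[{"dp": [0, 0, 0], "yaw": 0}, {"dp": [0, 0, 0], "yaw": 0}, {"dp": [0, 0, 0], "yaw": 0}, {"dp": [0, 0, 0], "yaw": 0}, {"dp": [0, 0, 0], "yaw": 0}, {"dp": [0, 0, 0], "yaw": 0}, {"dp": [0, 0, 0], "yaw": 0}, {"dp": [0, 0, 0], "yaw": 0}, {"dp": [0, 0, 0], "yaw": 0}, {"dp": [0, 0, 0], "yaw": 0}]' --hand 0 --force 20

```text
time_s: 26.85
tcp_pos: [0.6458, 0.0771, 0.0264]
orientation: [0.172, 0.985, 0.0, 0.0]
contact_force: [-0.4, 0.3, 4.7]
opening: 0.0455
finger_force: 20.0
```

Call:
jog_arm --rows '[{"dp": [0, 0, 5], "yaw": 0}, {"dp": [0, 0, 7], "yaw": 0}, {"dp": [12, -4.2, 0], "yaw": 0}, {"dp": [16, -6, 0], "yaw": 0}, {"dp": [14, -5, 0], "yaw": 0}, {"dp": [0, 0, -3], "yaw": 0}, {"dp": [0, 0, -4], "yaw": 0}, {"dp": [0, 0, -3], "yaw": 0}, {"dp": [0, 0, -2], "yaw": 0}, {"dp": [0, 0, 0], "yaw": 0}]'

```text
time_s: 27.85
tcp_pos: [0.6867, 0.0619, 0.0261]
orientation: [0.171, 0.985, -0.0, -0.0]
contact_force: [-1.2, -0.3, 0.5]
opening: 0.0461
finger_force: 20.0
```

Call:
jog_arm --rows '[{"dp": [0, 0, 0], "yaw": 0}, {"dp": [-0.9, 0.3, -1.3], "yaw": 0}, {"dp": [-0.9, 0.3, -1.3], "yaw": 0}, {"dp": [-0.9, 0.3, -1.3], "yaw": 0}, {"dp": [-0.9, 0.3, -1.3], "yaw": 0}, {"dp": [-0.9, 0.3, -1.3], "yaw": 0}, {"dp": [-0.9, 0.3, -1.3], "yaw": 0}, {"dp": [-0.9, 0.3, -1.3], "yaw": 0}, {"dp": [-0.9, 0.3, -1.3], "yaw": 0}, {"dp": [0, 0, -1], "yaw": 0}]' --force 6

```text
time_s: 28.85
tcp_pos: [0.6799, 0.0641, 0.0143]
orientation: [0.172, 0.985, -0.0, -0.0]
contact_force: [-2.1, 1.0, 6.7]
opening: 0.0458
finger_force: 6.0
```

```bash
python3 -c "
from h import *
o=r.observe();print(o['tcp_pos'],o['contact_force'],o['moment']);look(n=40,lo=5)"
```

```text
[0.67989774 0.06412168 0.01425916] [-2.08923736  1.00519954  6.68167384] [ 0.57641946  0.24452111 -0.02100901]
side 184
[[5, 7, 33, 144], [7, -8, 33, 136], [7, 5, 32, 178], [8, 16, 29, 225], [9, 12, 31, 199], [10, 0, 33, 154], [11, -8, 32, 168], [12, -20, 30, 212], [13, -15, 31, 205], [15, -22, 30, 200], [15, 19, 33, 237], [16, -2, 31, 237], [17, 3, 32, 255], [18, 13, 33, 241], [19, 20, 22, 205], [20, -20, 30, 227], [21, 12, 29, 240], [22, -5, 32, 237], [23, 9, 33, 255], [24, -12, 31, 237], [24, 21, 21, 200], [25, -20, 29, 232], [26, 4, 30, 255], [26, 9, 30, 250], [27, 19, 26, 210], [28, 0, 95, 97], [29, 17, 25, 201], [29, 18, 21, 195], [29, -8, 97, 116], [29, -6, 31, 219], [29, 22, 98, 194], [30, -9, 28, 196], [30, 0, 24, 167], [30, 17, 31, 221], [31, -6, 96, 104], [31, -8, 26, 160], [32, -22, 96, 100], [32, -8, 95, 114], [32, 13, 93, 136], [33, 1, 95, 85], [34, -4, 26, 143], [36, 6, 29, 139], [38, 4, 29, 136], [40, 7, 24, 116], [41, -9, 22, 130], [43, 2, 20, 110]]
top 119
[[20, 2, 30, 177], [21, 10, 36, 171], [21, -6, 32, 138], [21, -3, 30, 154], [22, -9, 28, 167], [22, 0, 29, 164]
[... 307 characters left out ...]
 9, 24, 192], [27, 18, 98, 80], [27, -5, 31, 178], [28, -3, 33, 167], [28, -9, 94, 85], [28, -16, 100, 102], [28, 7, 94, 80], [28, 16, 93, 86], [28, -1, 94, 79], [28, -12, 33, 169], [28, -14, 23, 126], [29, 9, 94, 75], [29, -2, 25, 129], [29, -9, 32, 155], [29, 3, 27, 152], [29, -22, 100, 90], [29, -18, 95, 90], [30, 20, 96, 81], [30, 0, 97, 76], [30, 5, 29, 142], [30, -10, 92, 106], [30, -13, 95, 82], [31, -17, 102, 90], [31, 14, 93, 72], [31, -1, 30, 111], [31, 2, 25, 115], [32, -7, 29, 108], [33, 4, 32, 116], [34, 7, 28, 113], [34, -6, 22, 106], [35, -5, 28, 119], [36, -1, 24, 118], [37, 3, 25, 122], [38, 0, 31, 120], [38, -6, 29, 118], [39, 0, 25, 107], [40, -6, 21, 94], [41, 5, 24, 92]]
```

The block is now flat on the bench: its top reads 30–33 mm and its nose is at A≈30. I'll release, back off and measure precisely.

Call:
jog_arm --rows '[{"dp": [0, 0, 0], "yaw": 0}, {"dp": [0, 0, 0], "yaw": 0}, {"dp": [0, 0, 0], "yaw": 0}, {"dp": [0, 0, 0], "yaw": 0}, {"dp": [0, 0, 0], "yaw": 0}, {"dp": [0, 0, 0], "yaw": 0}, {"dp": [0, 0, 20], "yaw": 0}, {"dp": [0, 0, 40], "yaw": 0}, {"dp": [0, -48, 10], "yaw": 0}, {"dp": [0, -50, 0], "yaw": 0}]' --hand 0.85

```text
time_s: 29.95
tcp_pos: [0.6821, -0.0332, 0.0876]
orientation: [0.17, 0.985, 0.001, 0.002]
contact_force: [0.9, -0.7, -0.3]
opening: 0.0743
finger_force: 0.0
```

Call:
jog_arm --rows '[{"dp": [0, -50, 0], "yaw": 0}, {"dp": [0, -50, 0], "yaw": 0}, {"dp": [0, -50, 0], "yaw": 0}, {"dp": [0, -20, 0], "yaw": 0}, {"dp": [0, 0, 0], "yaw": 0}, {"dp": [0, 0, 0], "yaw": 0}, {"dp": [0, 0, 0], "yaw": 0}, {"dp": [0, 0, 0], "yaw": 0}, {"dp": [0, 0, 0], "yaw": 0}, {"dp": [0, 0, 0], "yaw": 0}]'

```text
time_s: 30.95
tcp_pos: [0.6804, -0.203, 0.0846]
orientation: [0.171, 0.985, -0.0, 0.0]
contact_force: [0.2, -1.1, 0.1]
opening: 0.0746
finger_force: 0.0
```

```bash
python3 -c "
from h import *
print(r.observe()['tcp_pos'])
x0=.680+.941*.008;y0=.064-.338*.008
for c in('top','side'):
    f=grab_frame(c);save(f,c+'9')
    print(c,fit(f,rect(-38,38,-23,23),.032,x0,y0,-.345,1,3),'nest',fit(f,CNEST,.017,.5615,.109,-.345,-1),'tee',fit(f,TEE,.031,.640,-.093,-.12,1))
    P=cloud(f);m=(np.hypot(P[...,0]-x0,P[...,1]-y0)<.02);print(np.nanpercentile(P[m][:,2],[5,50,95]))
    m=(P[...,2]>.027)&(P[...,2]<.037)&(np.hypot(P[...,0]-x0,P[...,1]-y0)<.06);print(m.sum(),cv2.minAreaRect((P[m][:,:2]*1e3).astype(np.float32)))
"
```

```text
[ 0.68041134 -0.202967    0.08460572]
top (array([ 6.78633e+02,  7.80780e+01, -3.20000e-01]), np.float64(4.3)) nest (array([ 5.66096e+02,  1.12609e+02, -1.85000e-01]), np.float64(25.9)) tee (array([ 6.39929e+02, -9.13060e+01, -1.33000e-01]), np.float64(51.0))
[0.50464447 0.50911602 0.51193257]
0 ((0.0, 0.0), (0.0, 0.0), 0.0)
side (array([ 6.89306e+02,  5.88650e+01, -3.14000e-01]), np.float64(17.3)) nest (array([ 5.61898e+02,  1.08542e+02, -3.46000e-01]), np.float64(47.5)) tee (array([ 6.38719e+02, -9.30360e+01, -1.42000e-01]), np.float64(28.4))
[0.03166418 0.46199189 0.50852518]
297 ((679.9808349609375, 63.044189453125), (47.14994812011719, 86.88728332519531), 71.34504699707031)
```

Call:
jog_arm --rows '[{"dp": [-33, -33, 5], "yaw": 0}, {"dp": [-33, -33, 5], "yaw": 0}, {"dp": [-33, -33, 5], "yaw": 0}, {"dp": [-33, -33, 5], "yaw": 0}, {"dp": [-33, -33, 5], "yaw": 0}, {"dp": [-33, -33, 5], "yaw": 0}, {"dp": [-33, -33, 0], "yaw": 0}, {"dp": [-15, -15, 0], "yaw": 0}, {"dp": [0, 0, 0], "yaw": 0}, {"dp": [0, 0, 0], "yaw": 0}]'

```text
time_s: 32.05
tcp_pos: [0.434, -0.4502, 0.1146]
orientation: [0.172, 0.985, -0.0, 0.0]
contact_force: [-0.7, 0.4, 0.2]
opening: 0.0746
finger_force: 0.0
```

```bash
python3 -c "
from h import *
print(r.observe()['tcp_pos'])
x0,y0=.686,.061
for c in('top','side'):
    f=grab_frame(c);save(f,c+'10')
    print(c,fit(f,rect(-38,38,-23,23),.032,x0,y0,-.345,1,3),'nest',fit(f,CNEST,.017,.5615,.109,-.345,-1),'tee',fit(f,TEE,.031,.640,-.093,-.12,1))
    P=cloud(f)
    m=(P[...,2]>.026)&(P[...,2]<.038)&(np.hypot(P[...,0]-x0,P[...,1]-y0)<.065);print(m.sum(),np.median(P[m][:,2]),cv2.minAreaRect((P[m][:,:2]*1e3).astype(np.float32)))
"
```

```text
[ 0.43397055 -0.45015791  0.11463733]
top (array([ 6.87632e+02,  6.14360e+01, -3.43000e-01]), np.float64(59.5)) nest (array([ 5.61724e+02,  1.09501e+02, -3.45000e-01]), np.float64(67.3)) tee (array([ 6.39957e+02, -9.16260e+01, -1.40000e-01]), np.float64(51.2))
428 0.031196286267757944 ((683.1096801757812, 64.54841613769531), (46.22898864746094, 87.70555114746094), 70.31596374511719)
side (array([ 6.88275e+02,  6.02240e+01, -3.11000e-01]), np.float64(21.8)) nest (array([ 5.61937e+02,  1.08613e+02, -3.45000e-01]), np.float64(45.3)) tee (array([ 6.3896e+02, -9.2248e+01, -1.2500e-01]), np.float64(30.0))
302 0.03147617433392047 ((679.8602905273438, 63.24812698364258), (48.1562385559082, 88.81348419189453), 72.56952667236328)
```

Call:
jog_arm --rows '[{"dp": [21.1, 42.6, 0], "yaw": 0}, {"dp": [21.1, 42.6, 0], "yaw": 0}, {"dp": [21.1, 42.6, 0], "yaw": 0}, {"dp": [21.1, 42.6, 0], "yaw": 0}, {"dp": [21.1, 42.6, 0], "yaw": 0}, {"dp": [21.1, 42.6, 0], "yaw": 0}, {"dp": [21.1, 42.6, 0], "yaw": 0}, {"dp": [21.1, 42.6, 0], "yaw": 0}, {"dp": [21.1, 42.6, 0], "yaw": 0}, {"dp": [21.1, 42.6, 0], "yaw": 0}]'

```text
time_s: 33.15
tcp_pos: [0.646, -0.0203, 0.1146]
orientation: [0.171, 0.985, 0.0, 0.0]
contact_force: [1.2, -0.9, -0.1]
opening: 0.0747
finger_force: 0.0
```

Call:
jog_arm --rows '[{"dp": [21.3, 42.8, 0], "yaw": 0}, {"dp": [21.3, 42.8, 0], "yaw": 0}, {"dp": [0, 0, 0], "yaw": 0}, {"dp": [0, 0, -20], "yaw": 0}, {"dp": [0, 0, -25], "yaw": 0}, {"dp": [0, 0, -15], "yaw": 0}, {"dp": [0, 0, 0], "yaw": 0}, {"dp": [0, 0, 0], "yaw": 0}, {"dp": [0, 0, 0], "yaw": 0}, {"dp": [0, 0, 0], "yaw": 0}]'

```text
time_s: 34.15
tcp_pos: [0.6885, 0.0619, 0.0558]
orientation: [0.172, 0.985, 0.0, 0.001]
contact_force: [0.4, 0.2, -0.5]
opening: 0.0745
finger_force: 0.0
```

Well centred; descend to 15.5 mm and grip.

Call:
jog_arm --rows '[{"dp": [0, 0, -15], "yaw": 0}, {"dp": [0, 0, -15], "yaw": 0}, {"dp": [0, 0, -8], "yaw": 0}, {"dp": [0, 0, -2], "yaw": 0}, {"dp": [0, 0, 0], "yaw": 0}, {"dp": [0, 0, 0], "yaw": 0}, {"dp": [0, 0, 0], "yaw": 0}, {"dp": [0, 0, 0], "yaw": 0}, {"dp": [0, 0, 0], "yaw": 0}, {"dp": [0, 0, 0], "yaw": 0}]'

```text
time_s: 35.15
tcp_pos: [0.6879, 0.0618, 0.0147]
orientation: [0.172, 0.985, 0.0, 0.0]
contact_force: [-0.6, 0.5, -1.0]
opening: 0.0746
finger_force: 0.0
```

Call:
jog_arm --rows '[{"dp": [0, 0, 0], "yaw": 0}, {"dp": [0, 0, 0], "yaw": 0}, {"dp": [0, 0, 0], "yaw": 0}, {"dp": [0, 0, 0], "yaw": 0}, {"dp": [0, 0, 0], "yaw": 0}, {"dp": [0, 0, 0], "yaw": 0}, {"dp": [0, 0, 0], "yaw": 0}, {"dp": [0, 0, 0], "yaw": 0}, {"dp": [0, 0, 0], "yaw": 0}, {"dp": [0, 0, 0], "yaw": 0}]' --hand 0 --force 30

```text
time_s: 36.15
tcp_pos: [0.6878, 0.0618, 0.0144]
orientation: [0.172, 0.985, 0.0, 0.0]
contact_force: [-0.1, -0.1, -0.4]
opening: 0.0461
finger_force: 30.0
```

Call:
jog_arm --rows '[{"dp": [0, 0, 8], "yaw": 0}, {"dp": [0, 0, 12], "yaw": 0}, {"dp": [-10, 4, 8], "yaw": 0}, {"dp": [-25, 9.5, 0], "yaw": 0}, {"dp": [-35, 13, 0], "yaw": 0}, {"dp": [-30, 11.5, 0], "yaw": 0}, {"dp": [-18, 6.8, 0], "yaw": 0}, {"dp": [-8.5, 3, 0], "yaw": 0}, {"dp": [0, 0, -5], "yaw": 0}, {"dp": [0, 0, 0], "yaw": 0}]'

```text
time_s: 37.15
tcp_pos: [0.5616, 0.1097, 0.0375]
orientation: [0.172, 0.985, 0.0, 0.0]
contact_force: [0.1, -0.5, -1.2]
opening: 0.0458
finger_force: 30.0
```

```bash
python3 -c "
from h import *
o=r.observe();print(o['tcp_pos'],o['contact_force']);z=o['tcp_pos'][2]-.0144
look(n=35,lo=25,hi=60)
f=grab_frame('side')
a=cv2.resize(f['pixels'][200:300,240:350],(660,600),interpolation=cv2.INTER_CUBIC)
cv2.imwrite('pics/i.png',a[:,:,::-1])"
```

```text
[0.56156048 0.10971653 0.03746629] [ 0.13483048 -0.45490653 -1.20721215]
side 163
[[25, -12, 56, 215], [26, 11, 58, 242], [27, 9, 52, 243], [27, -9, 55, 225], [28, 19, 55, 223], [29, -12, 58, 226], [29, 21, 38, 183], [30, -15, 56, 229], [31, 13, 54, 228], [31, 20, 39, 184], [31, 21, 25, 147], [32, 19, 53, 218], [33, -2, 54, 224], [34, 12, 56, 228], [35, 20, 33, 181], [36, 15, 51, 208], [36, -8, 54, 212], [36, 15, 55, 220], [37, 7, 53, 199], [37, 17, 45, 180], [37, 22, 41, 185], [38, 19, 38, 178], [38, 13, 51, 187], [38, 14, 43, 171], [38, 6, 29, 120], [39, -13, 55, 196], [39, -13, 46, 153], [39, 15, 35, 166], [40, 7, 51, 137], [42, 6, 41, 104], [43, 7, 29, 93], [44, -6, 48, 128], [45, -1, 54, 137], [47, 7, 45, 110], [48, 8, 43, 99], [49, -4, 49, 113], [50, 1, 47, 118], [50, 7, 29, 77], [50, -2, 27, 98], [51, -7, 47, 110], [51, 3, 35, 96]]
top 101
[[27, 12, 52, 137], [27, -5, 56, 154], [28, -2, 52, 152], [28, -11, 54, 155], [29, 0, 52, 168], [29, -9, 60, 169], [30, 13, 53, 181], [30, 23, 50, 124], [30, -3, 52, 176], [30, -11, 51, 172], [31, 0, 53, 181], [32, 1, 52, 182], [32, 15, 58, 186], [32, -10, 56, 183], [33, -7, 58, 182], [33, 4, 54, 182], [33, -13, 56, 169], [34, -10, 53, 181], [34, 6, 57, 179], [34, -19, 35, 115], [35, -8, 58, 172], [35, 18, 51, 174], [35, -16, 52, 142], [36, 19, 57, 151], [36, -10, 47, 149], [36, -18, 42, 140], [36, -13, 51, 153], [36, 6, 50, 150], [37, -3, 55, 147], [37, 0, 48, 139], [38, 2, 52, 121], [39, -3, 54, 113], [40, 7, 52, 106], [40, -6, 47, 111], [41, 11, 49, 93], [41, 1, 50, 114], [42, -1, 48, 113], [43, 10, 47, 141], [43, -7, 46, 107], [44, 4, 47, 164], [45, -6, 38, 97], [46, 8, 55, 158], [47, -6, 51, 115], [48, 5, 49, 161], [48, 0, 44, 121], [48, -3, 52, 108], [48, -7, 37, 82], [51, -9, 21, 85], [54, 1, 20, 116], [55, 22, 20, 113], [59, -2, 21, 173]]
```

View pics/i.png

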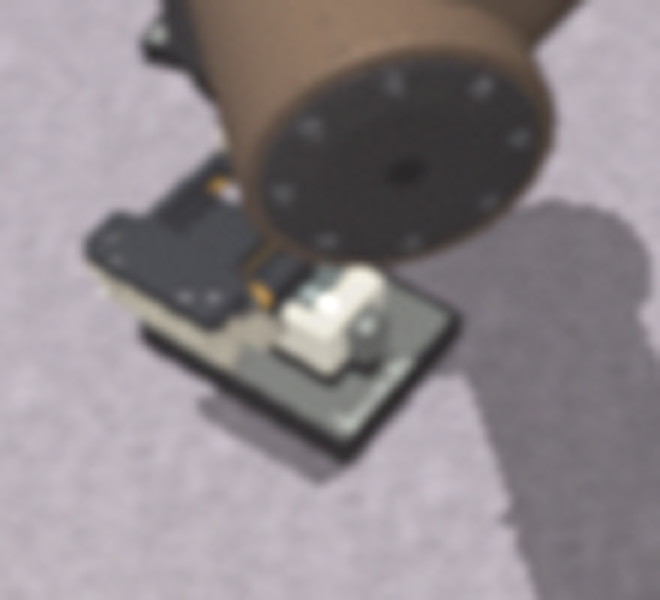

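The block sits level above its nest, with the collar at (370,330) in the crop over the notch. I'll lower it gently.

Call:
jog_arm --rows '[{"dp": [0, 0, -3], "yaw": 0}, {"dp": [0, 0, -2], "yaw": 0}, {"dp": [0, 0, -2], "yaw": 0}, {"dp": [0, 0, -1.5], "yaw": 0}, {"dp": [0, 0, -1.5], "yaw": 0}, {"dp": [0, 0, -1], "yaw": 0}, {"dp": [0, 0, -1], "yaw": 0}, {"dp": [0, 0, 0], "yaw": 0}, {"dp": [0, 0, 0], "yaw": 0}, {"dp": [0, 0, 0], "yaw": 0}]'

```text
time_s: 38.3
tcp_pos: [0.5613, 0.1096, 0.0256]
orientation: [0.172, 0.985, 0.0, 0.0]
contact_force: [-0.4, -0.2, -2.0]
opening: 0.0459
finger_force: 30.0
```

Free entry, no side force. Down the last 6 mm, then release and lift clear.

Call:
jog_arm --rows '[{"dp": [0, 0, -2], "yaw": 0}, {"dp": [0, 0, -1.5], "yaw": 0}, {"dp": [0, 0, -1], "yaw": 0}, {"dp": [0, 0, -1], "yaw": 0}, {"dp": [0, 0, -0.5], "yaw": 0}, {"dp": [0, 0, 0], "yaw": 0}, {"dp": [0, 0, 0], "yaw": 0}, {"dp": [0, 0, 0], "yaw": 0}, {"dp": [0, 0, 0], "yaw": 0}, {"dp": [0, 0, 0], "yaw": 0}]'

```text
time_s: 39.3
tcp_pos: [0.5613, 0.1095, 0.0195]
orientation: [0.172, 0.985, -0.0, -0.0]
contact_force: [-0.5, -0.4, -1.8]
opening: 0.0453
finger_force: 30.0
```

Call:
jog_arm --rows '[{"dp": [0, 0, 0], "yaw": 0}, {"dp": [0, 0, 0], "yaw": 0}, {"dp": [0, 0, 0], "yaw": 0}, {"dp": [0, 0, 0], "yaw": 0}, {"dp": [0, 0, 0], "yaw": 0}, {"dp": [0, 0, 0], "yaw": 0}, {"dp": [0, 0, 0], "yaw": 0}, {"dp": [0, 0, 15], "yaw": 0}, {"dp": [0, 0, 35], "yaw": 0}, {"dp": [0, 0, 40], "yaw": 0}]' --hand 0.85

```text
time_s: 40.3
tcp_pos: [0.5603, 0.1091, 0.1093]
orientation: [0.172, 0.985, -0.001, -0.001]
contact_force: [0.9, 1.0, 0.1]
opening: 0.0745
finger_force: 0.0
```

Call:
jog_arm --rows '[{"dp": [-8, -49, 0], "yaw": 0}, {"dp": [-8, -49, 0], "yaw": 0}, {"dp": [-8, -49, 0], "yaw": 0}, {"dp": [-8, -49, 0], "yaw": 0}, {"dp": [-8, -49, 0], "yaw": 0}, {"dp": [-8, -49, 0], "yaw": 0}, {"dp": [-8, -49, 0], "yaw": 0}, {"dp": [-8, -49, 0], "yaw": 0}, {"dp": [-8, -49, 0], "yaw": 0}, {"dp": [0, 0, 0], "yaw": 0}]'

```text
time_s: 41.3
tcp_pos: [0.4877, -0.3363, 0.1091]
orientation: [0.174, 0.985, -0.0, -0.0]
contact_force: [-0.6, 0.3, -0.8]
opening: 0.0748
finger_force: 0.0
```

```bash
python3 -c "
from h import *
print(r.observe()['tcp_pos'])
for c in('top','side'):
    f=grab_frame(c);save(f,c+'12')
    print(c,fit(f,rect(-38,38,-23,23),.037,.5615,.109,-.345,1,3),'tee',fit(f,TEE,.031,.640,-.093,-.12,1))
    P=cloud(f)
    for x,y,q in((.5615,.109,.02),(.651,-.094,.01)):
        m=np.hypot(P[...,0]-x,P[...,1]-y)<q;print(np.nanpercentile(P[m][:,2],[10,50,90]))
"
```

```text
[ 0.4876941  -0.33630829  0.10907314]
top (array([ 5.61301e+02,  1.09297e+02, -3.46000e-01]), np.float64(50.2)) tee (array([ 6.39134e+02, -9.14450e+01, -1.80000e-01]), np.float64(17.5))
[0.03311933 0.03614396 0.03989404]
[0.03483544 0.03483544 0.03483544]
side (array([ 5.60343e+02,  1.10181e+02, -3.15000e-01]), np.float64(19.7)) tee (array([ 6.38817e+02, -9.22310e+01, -1.33000e-01]), np.float64(29.3))
[0.03543898 0.03725646 0.03934711]
[0.02892807 0.03035135 0.03181477]
```

```bash
python3 -c "
from h import *
print(hand_in())"
```

```text
the job is handed in; nothing more can be done
None
```

I packed both parts and handed the job in after about 41 s; the final camera fits put the charger flat within about 1.5 mm of its nest centre and the bracket about 1.5 mm from its T nest centre, both at seated height and released, but the hand-in call returned no verdict.

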